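# Stand a fragile lattice print on the curing turntable

### The job

Take the tall lattice sleeve out of its slanted drain cradle, gripping it softly (no more than about 40 N a finger: it is thin-walled), and set it down gently, without dropping or pressing it, upright on the curing station's turntable, wholly inside the ring line around the middle. Then, with the sleeve standing there on its own, press the station's start button fully down and let it go. Leave the other print in its cradle and everything else on the table where it is.

Things in the scene. Friction and masses are not known exactly. Their poses are not given: they have to be found in the camera images.
- sleeve: The tall print: white lattice tube 36 mm in diameter, 110 mm long, about 60 g; upper 32 mm a plain solid collar, open at the top. Origin at the centre of its foot face, z along its length towards the collar. At the start it leans 35 degrees from vertical in one of two equal cradles, collar end towards the cradle's -x; the upper 50 mm stand clear of the cradle.
- cradle_a_seat (a point): Centre of the foot plate on which the sleeve stands in its fixed grey cradle, 45 mm above the table. Axes level: the sleeve's axis is (-sin 35, 0, cos 35) in them, leaning roughly towards the robot. A V-shaped rest backs the lower 58 mm of the print on its lower side. Steel base 140 (x) x 90 x 10 mm, its centre 25 mm towards -x from here.
- plug: The other print, to be left alone: short white solid plug, 36 mm in diameter and 80 mm long with a domed end and three thin grey bands, leaning in the same way in the second, equal cradle. Origin at the centre of its foot face, z along its length.
- cradle_a: The fixed cradle that holds the sleeve, as a whole. Origin at the middle of the underside of its base, 25 mm towards -x of cradle_a_seat and 45 mm below it.
- cradle_b: The second cradle, equal to the first, which holds the plug. Origin at the middle of the underside of its base. Fixed.
- station: Curing station: fixed black housing 250 (x) x 190 (y) x 60 mm high, origin at the centre of its underside. On top a turntable (aluminium disc 120 mm in diameter, 12 mm thick, does not turn) centred 15 mm towards +x; two black lamp columns 22 mm square, tops 195 mm above the table, at x 108 mm, y +-78 mm; start button near the -x edge.
- plate_centre (a point): Centre of the turntable's top face, 72 mm above the table, axes as the station's. A thin dark ring line of 40 mm radius is drawn around it on the disc.
- start_top (a point): Centre of the top of the start button, grey, 24 mm in diameter, on the station's top near its -x edge, 118 mm from the turntable's centre; it moves straight down.
- start (a joint): Travel of the start button in m: 0 is up, 0.005 is fully down; a spring of 4 N returns it.
- scraper: Spatula with a black handle lying flat, 170 mm long. Leave it.
- clip: Small white U-shaped printed bracket, 50 x 22 x 24 mm high, standing on the table. Leave it.
- rinse: Clear bottle, 60 mm in diameter, 160 mm high. Leave it.
- beaker: Clear plastic beaker, 64 mm in diameter, 85 mm high. Leave it.
- brush: Brush lying flat, 160 mm long. Leave it.
- pot: Small grey pot with a black cap, 56 mm in diameter, 50 mm high. Leave it.
Mind the look-alikes: they are no part of the job. What is shaped like the cradle_a but pink is not meant.

How it is judged:
By the outcome, as a careful person would: the job done as asked, in the order asked, and still so for the second after the job is handed in, with the robot touching nothing.
It also fails if it takes over 56 s, if anything falls off the work surface, if the arm or the gripper's body presses on something with over 40 N, if the wrist force passes 120 N, or if a joint passes its speed limit or range.

### The arm

A 6-joint arm with a two-finger parallel gripper is mounted at the origin on the work surface. World frame = base frame: x ahead of the robot, y to its left, z up, the work surface at z = 0. Lengths are in m, angles in rad, forces in N, time in s.
With the tool pointing down it reaches from about 0.375 to 0.975 m from the base axis. Payload 3.8 kg.
Tool frame: the origin (TCP) lies at the very end of the fingers, on their centre line; the grasp point (between the pads) lies 19 mm behind it; z points along the fingers, y is the line along which they close (so a half turn about z gives the same grasp; the last joint's range is limited). The gripper opens to 85 mm and grips with 20 to 120 N. Pads are 22 mm wide; open, the fingers measure 114 mm over their backs; the gripper's body (76 mm by 85 mm) begins 54 mm behind the grasp point. The pads swing forward as they close: fully open they stand 13 mm farther back than shut.
Start: joints at [1.091, 0.264, 1.604, -0, 1.274, -0.037], TCP at [0.289, 0.61, 0.231] pointing down, gripper open.
Joint ranges: [-2.63, 2.63], [-0.94, 2.18], [0.31, 2.57], [-1.31, 4.45], [0, 2.66], [-2.55, 2.55]. Speed limits (rad/s): [2.57, 2.57, 3.14, 3.14, 3.14, 3.14].

### API

Orientations are given as a rotation vector (axis times angle).
In Python, from workcell import bot, vision gives the robot as it stands. The module is installed in compiled form; this text tells all that it offers.
- The arm moves only by the tool play_rows, never from a script. Its argument "moves" is a list that holds one entry, the list of rows, each a list of 7 numbers: the turn, a rotation vector about the tool's x, y, z as a fraction of full scale, then the shift along the tool's x, y, z as a fraction of full scale, then the finger opening in mm, from 0 to 85.4. In form: [[[ax, ay, az, x, y, z, jaw], ...]]. A call has 1 to 5 rows; each row shifts and turns the commanded pose from where the row before left it, along the tool's axes as they then stand; what a row does not reach is not made up. Full scale, the value 1, is 0.1 m for a shift and 0.5 rad for a turn. A row lasts 1/12 s, in which the tool goes at most 41.7 mm and 7.16 degrees, less where a joint would pass 70% of its speed; a pose out of reach is approached as far as the arm can. A call with a number of a shift or a turn outside -1 to 1 is refused whole. A call with a gripper value outside its range is refused whole. The fingers move at their own pace and stop on an object; "newtons" is the grip in N (left out, the last holds). Time passes only in rows, so rows that do not move let the fingers close. It gives the time, the measured TCP pose, the force, the opening and the grip force at its end, in the units of the state.
- bot.read_state(): the state, without advancing time (a new reading comes with each control period).
- vision.read_camera(name): name is "side" or "top" or "wrist"; returns a dict with "image" (480x640x3 uint8, red, green, blue), "depth" (480x640 float32, m along the optical axis (not along the pixel's ray), 0 where there is no reading), "K" (3x3 intrinsics, pixels), "dist" ([k1, k2, p1, p2, k3] as OpenCV has them; the pictures are not rectified), "R" (3x3) and "t" (3): a world point X has camera coordinates R X + t. Camera axes: x right, y down, z forward; pixel columns grow to the right and rows downward; lengths in m; the calibration is good to about 2 mm. A picture is of the moment at which its call begins.
- bot.finish_job(): hands the job in; it is judged then, once.
The state is a dict: "time": time; "q": joint angles; "joint_vel": joint speeds; "joint_torque": joint torques, N m; "tool_pos": TCP position; "tcp_rot": TCP orientation; "wrist_force": force on the tool from outside, world axes, zero at the start; "torque": the same for the moment, N m; "width": opening from 0.0 (shut) to 1.0 (fully open); "grip_force": force on a finger pad.
Only numpy, scipy, OpenCV 4.12 (cv2) and the standard library are available. Lean on these libraries where they do the work, as an engineer would, in place of code of your own. Each camera call takes 0.05 s, during which the arm holds its last target. There are 200 camera calls.

## Working session

There is one attempt and no reset: what is moved stays moved. The work goes in short steps, Python scripts to look and compute and a tool call to move; the robot and the scene stay as the last step left them, time stands still between calls to the robot, and variables do not carry over. Pictures are saved under pics/ and viewed, at most 10 in all, crops included, and the job is handed in when it is done.

Besides the shell and the picture viewer there is one more tool, called after "Emit:" in YAML: its name, and indented under it one key for each argument. play_rows: Moves the arm, as the interface text tells. Its arguments: {"type":"object","properties":{"moves":{"type":"array","items":{"type":"array","items":{"type":"array","items":{"type":"number"}}}},"newtons":{"type":"number"}},"required":["moves"]}

```bash
mkdir -p pics; cat > h.py <<'E'
import numpy as np, cv2
from workcell import bot, vision
from scipy.spatial.transform import Rotation as Ro
def pt(c,u,v,r=2):
    "world point from depth"
    d=c['depth'][v-r:v+r+1,u-r:u+r+1]; d=d[d>0]
    if len(d)==0: return None
    z=np.median(d); n=cv2.undistortPoints(np.array([[[u,v]]],float),c['K'],c['dist'])[0,0]
    return c['R'].T@(np.array([n[0]*z,n[1]*z,z])-c['t'])
def cloud(c):
    v,u=np.nonzero(c['depth']>0); z=c['depth'][v,u]
    n=cv2.undistortPoints(np.stack([u,v],1).astype(float)[:,None],c['K'],c['dist'])[:,0]
    return (np.c_[n*z[:,None],z]-c['t'])@c['R'], c['image'][v,u], u, v
def proj(c,P):
    return cv2.projectPoints(np.atleast_2d(P).astype(float),cv2.Rodrigues(c['R'])[0],c['t'],c['K'],c['dist'])[0][:,0]
def tri(c1,p1,c2,p2):
    A=[]
    for c,p in((c1,p1),(c2,p2)):
        n=cv2.undistortPoints(np.array([[p]],float),c['K'],c['dist'])[0,0]; P=np.c_[c['R'],c['t']]
        A+=[n[0]*P[2]-P[0],n[1]*P[2]-P[1]]
    X=np.linalg.svd(np.array(A))[2][-1]; return X[:3]/X[3]
def save(c,n): cv2.imwrite('pics/'+n,c['image'][:,:,::-1])
E
python3 - <<'E'
from h import *
import pickle
for n in('side','top'):
    c=vision.read_camera(n); save(c,n+'0.png'); pickle.dump(c,open(n+'.pkl','wb')); print(n,-c['R'].T@c['t'],c['R'][2])
print(bot.read_state())
E
```

```text
side [ 0.1345557  -0.84257061  1.20358234] [ 0.21131828  0.59970815 -0.77181262]
top [0.22512913 0.04665397 1.37289315] [ 0.17886453 -0.00658965 -0.98385164]
{'time': 0.1, 'q': array([ 1.09111345e+00,  2.64694298e-01,  1.60526112e+00,  2.53410114e-05,
        1.27368641e+00, -3.69166595e-02]), 'joint_vel': array([ 0.00023413, -0.00171175, -0.00264591,  0.00010865, -0.00165115,
        0.00093823]), 'joint_torque': array([ 1.06017291e-03, -5.16705215e+01, -3.68589556e+01, -1.24017679e-04,
        6.12208751e-03, -4.65723826e-05]), 'tool_pos': array([0.28889385, 0.60931614, 0.23006262]), 'tcp_rot': array([-0.68971934, -3.06438351,  0.00310179]), 'wrist_force': array([-0.32925845, -0.46360758, -0.15263994]), 'torque': array([ 0.00528987,  0.01988424, -0.03617448]), 'grip_force': 0.0, 'width': 0.9986265971846412}
```

View pics/top0.png

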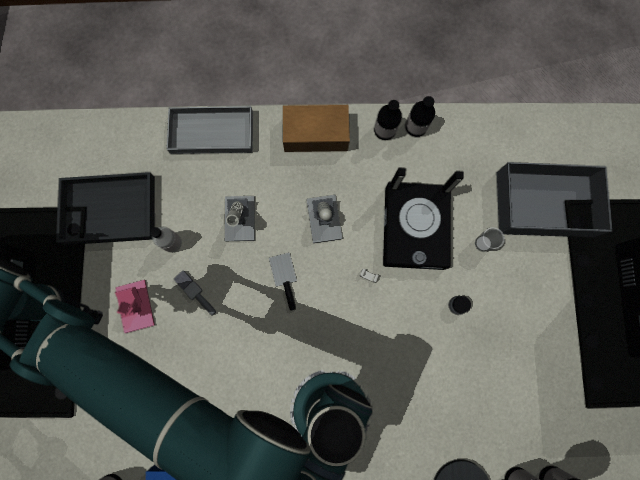

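View pics/side0.png

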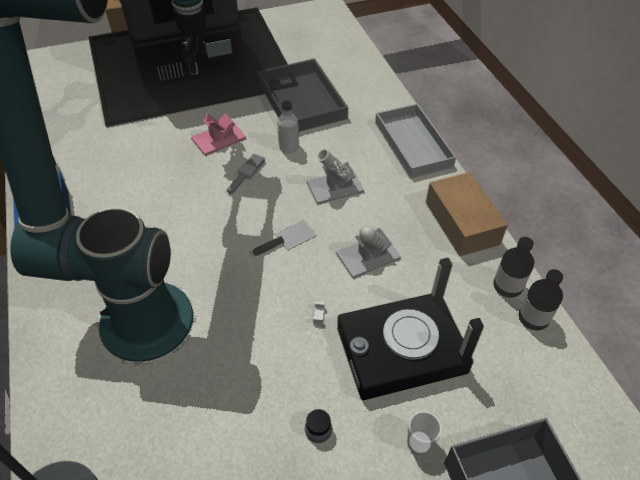

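Top view: the open lattice tube (sleeve) is at about (236,215) in a grey cradle. The domed plug is at (325,212) in the other grey cradle, and the pink look-alike cradle at (135,305) is not meant. The station plate is at (420,217) and the button at (419,257). In the side view these are sleeve (332,165), plug (372,240), plate (411,333) and button (359,346). I'll confirm in an enlarged crop and measure.

```bash
python3 - <<'E'
from h import *
import pickle
s=pickle.load(open('side.pkl','rb'));t=pickle.load(open('top.pkl','rb'))
a=cv2.resize(s['image'][135:215,290:390],None,fx=4,fy=4,interpolation=cv2.INTER_CUBIC)
b=cv2.resize(t['image'][180:260,210:310],None,fx=4,fy=4,interpolation=cv2.INTER_CUBIC)
c=cv2.resize(s['image'][285:385,330:480],None,fx=2.66,fy=2.66,interpolation=cv2.INTER_CUBIC)[:266,:400]
d=cv2.resize(t['image'][170:270,370:520],None,fx=2.66,fy=2.66,interpolation=cv2.INTER_CUBIC)[:266,:400]
im=np.hstack([np.vstack([a,c[:266,:399] if c.shape[1]<400 else c]) if c.shape[1]==400 else np.vstack([a,np.pad(c,((0,0),(0,1),(0,0)))]),np.vstack([b,np.pad(d,((0,0),(0,400-d.shape[1]),(0,0)))])])
cv2.imwrite('pics/crop.png',im[:,:,::-1])
for n,c,L in(('top',t,[(236,215),(420,217),(419,257),(228,236),(238,203),(400,190),(400,263),(448,265),(450,220)]),('side',s,[(326,155),(411,333),(359,346),(340,190),(332,165)])):
    for p in L: print(n,p,pt(c,*p,r=1))
E
```

```text
top (236, 215) [0.54412284 0.25252312 0.13862001]
top (420, 217) [ 0.54708247 -0.27082417  0.07161493]
top (419, 257) [ 0.4280011  -0.25891641  0.08079194]
top (228, 236) [0.51301889 0.29763465 0.00769844]
top (238, 203) [0.59918534 0.25939093 0.06544252]
top (400, 190) [ 0.63352174 -0.21923141  0.05882716]
top (400, 263) [ 0.41490458 -0.2081799   0.0585895 ]
top (448, 265) [ 0.4065668  -0.34664514  0.05975134]
top (450, 220) [ 0.54099897 -0.36347395  0.05427835]
side (326, 155) [0.54494357 0.27546388 0.11882433]
side (411, 333) [ 0.54659627 -0.27114054  0.07076572]
side (359, 346) [ 0.42618262 -0.26751876  0.07796325]
side (340, 190) [0.57613047 0.24356245 0.00666825]
side (332, 165) [0.55446871 0.2539465  0.09883309]
```

View pics/crop.png

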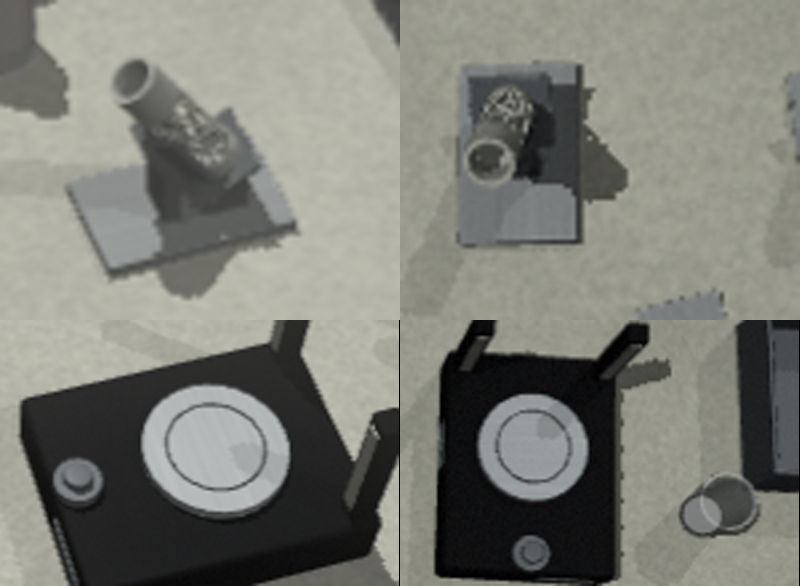

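The crop confirms it: the leaning hollow lattice tube with a plain collar in a grey cradle, mouth at side (323.3,155) and top (232.5,220). The plate ring is at side (410.8,332.7) and top (420,217.7).

```bash
python3 - <<'E'
from h import *
import pickle
s=pickle.load(open('side.pkl','rb'));t=pickle.load(open('top.pkl','rb'))
print('mouth',tri(s,(323.3,155),t,(232.5,220)))
print('plate',tri(s,(410.8,332.7),t,(420,217.7)))
print('button',tri(s,(359.5,343.5),t,(420,256.8)))
# base corners from top image at z=.01
def atz(c,p,z):
    n=cv2.undistortPoints(np.array([[p]],float),c['K'],c['dist'])[0,0]
    r=c['R'].T@np.array([n[0],n[1],1]);o=-c['R'].T@c['t'];return o+r*(z-o[2])/r[2]
C=[atz(t,(210+x/4,180+y/4),.01) for x,y in((60,65),(182,65),(182,243),(58,243))]
print('base',np.round(C,4),np.mean(C,0))
C=[atz(s,(290+x/4,135+y/4),.01) for x,y in((67,187),(110,272),(297,228))]
print('sidebase',np.round(C,4),'ctr',(C[0]+C[2])/2)
P,I,u,v=cloud(t);Q,J,_,_=cloud(s)
# plate: cloud z in .068-.078
for n,X in(('t',P),('s',Q)):
    m=(np.hypot(X[:,0]-.55,X[:,1]+.27)<.075)&(abs(X[:,2]-.072)<.005); e=X[m]; print(n,m.sum(),e.mean(0),e.min(0),e.max(0))
    m=(np.hypot(X[:,0]-.428,X[:,1]+.263)<.03)&(X[:,2]>.068); e=X[m]; print(n,'btn',m.sum(),e.mean(0),e.min(0),e.max(0))
# sleeve cylinder fit
from scipy.optimize import least_squares
m=lambda X:(np.abs(X[:,0]-.56)<.08)&(np.abs(X[:,1]-.265)<.05)&(X[:,2]>.085)
E=np.r_[P[m(P)],Q[m(Q)]];print('n',len(E),E.min(0),E.max(0))
def f(p):
    a=np.array([-np.sin(.611)*np.cos(p[2]),-np.sin(.611)*np.sin(p[2]),np.cos(.611)]);d=E-[p[0],p[1],.045]
    return np.linalg.norm(np.cross(d,a),axis=1)-.018
r=least_squares(f,[.6,.265,0],loss='soft_l1',f_scale=.002);print('seat,yaw',r.x,np.abs(r.fun).mean())
E
```

```text
mouth [0.53209785 0.26280852 0.13330891]
plate [ 0.54555612 -0.27079172  0.07170172]
button [ 0.42912025 -0.2624326   0.078313  ]
base [[0.6372 0.3086 0.01  ]
 [0.6356 0.215  0.01  ]
 [0.4966 0.2141 0.01  ]
 [0.4981 0.3075 0.01  ]] [0.56685225 0.26132638 0.01      ]
sidebase [[0.498  0.3014 0.01  ]
 [0.4998 0.2144 0.01  ]
 [0.6356 0.2113 0.01  ]] ctr [0.56677618 0.25635429 0.01      ]
t 1181 [ 0.54611766 -0.26923213  0.07189596] [ 0.4871776  -0.33785699  0.06701074] [ 0.62117524 -0.21027465  0.07698781]
t btn 138 [ 0.42826534 -0.26140349  0.07505248] [ 0.40927422 -0.28154243  0.06817054] [ 0.44695697 -0.24350491  0.08614688]
s 2038 [ 0.54527042 -0.2719702   0.07135052] [ 0.4844169  -0.33160485  0.06701555] [ 0.60640125 -0.20929444  0.07699587]
s btn 234 [ 0.4268002  -0.26331322  0.0745498 ] [ 0.40805454 -0.28097056  0.0681186 ] [ 0.44757678 -0.24151674  0.08626145]
n 490 [0.51444571 0.24103542 0.08532878] [0.58459496 0.28293477 0.14689315]
seat,yaw [0.59365525 0.26666079 0.04613648] 0.0026880735934006325
```

```bash
cat >> h.py <<'E'
def pose():
    s=bot.read_state(); return s,Ro.from_rotvec(s['tcp_rot']),s['tool_pos']
def Rt(tilt,yaw=0.,flip=1):
    "tool z tilted 'tilt' rad forward (yaw azimuth) from straight down; tool y = flip*left"
    z=np.array([np.sin(tilt)*np.cos(yaw),np.sin(tilt)*np.sin(yaw),-np.cos(tilt)]);y=flip*np.array([-np.sin(yaw),np.cos(yaw),0])
    return Ro.from_matrix(np.c_[np.cross(y,z),y,z])
def plan(p,R=None):
    s,R0,p0=pose(); R=R or R0
    d=R.apply(np.array(p)-p0,inverse=True); w=(R0.inv()*R).as_rotvec()
    print('t %.2f pos %s f %s grip %.1f w %.3f q %s'%(s['time'],p0.round(4),s['wrist_force'].round(1),s['grip_force'],s['width'],s['q'].round(2)))
    print(' turn first (scaled, total)',(w/.5).round(3),'min rows',np.ceil(np.linalg.norm(w)/.125),'then shift in new axes',(d/.1).round(3),'min rows',np.ceil(np.linalg.norm(d)/.0417))
E
python3 - <<'E'
from h import *
s,R,p=pose();print(R.as_matrix().round(3))
a=np.array([-.5736,0,.8192]);seat=np.array([.593,.2625,.045])
for f in(1,-1): plan(seat+a*.2,Rt(np.radians(35),0,f))
plan([.40,.40,.29])
E
```

```text
[[-0.904  0.428 -0.001]
 [ 0.428  0.904 -0.002]
 [ 0.    -0.002 -1.   ]]
t 0.10 pos [0.2889 0.6093 0.2301] f [-0.3 -0.5 -0.2] grip 0.0 w 0.999 q [ 1.09  0.26  1.61  0.    1.27 -0.04]
 turn first (scaled, total) [-0.274 -1.203 -0.856] min rows 7.0 then shift in new axes [-1.43  -3.468  1.26 ] min rows 10.0
t 0.10 pos [0.2889 0.6093 0.2301] f [-0.3 -0.5 -0.2] grip 0.0 w 0.999 q [ 1.09  0.26  1.61  0.    1.27 -0.04]
 turn first (scaled, total) [-1.634  0.373  5.176] min rows 22.0 then shift in new axes [1.43  3.468 1.26 ] min rows 10.0
t 0.10 pos [0.2889 0.6093 0.2301] f [-0.3 -0.5 -0.2] grip 0.0 w 0.999 q [ 1.09  0.26  1.61  0.    1.27 -0.04]
 turn first (scaled, total) [0. 0. 0.] min rows 0.0 then shift in new axes [-1.901 -1.417 -0.597] min rows 6.0
```

Emit:
play_rows:
  moves:
    - [[0,0,0,-0.38,-0.28,-0.12,85],[0,0,0,-0.38,-0.28,-0.12,85],[0,0,0,-0.38,-0.28,-0.12,85],[0,0,0,-0.3,-0.2,-0.12,85],[0,0,0,-0.3,-0.2,-0.12,85]]
  newtons: 25

```text
time: 0.52
tool_pos: [0.3838, 0.4394, 0.2857]
tcp_rot: [-0.689, -3.064, 0.002]
wrist_force: [0.9, -0.4, -0.6]
width: 0.998
grip_force: 0.0
```

Emit:
play_rows:
  moves:
    - [[-0.035,-0.15,-0.107,0,0,0,85],[-0.035,-0.15,-0.107,0,0,0,85],[-0.035,-0.15,-0.107,0,0,0,85],[-0.035,-0.15,-0.107,0,0,0,85],[-0.035,-0.15,-0.107,0,0,0,85]]

```text
time: 0.93
tool_pos: [0.3839, 0.4411, 0.2862]
tcp_rot: [0.234, 2.744, 0.005]
wrist_force: [-0.0, 0.2, 0.3]
width: 0.996
grip_force: 0.0
```

Emit:
play_rows:
  moves:
    - [[-0.035,-0.15,-0.107,0,0,0,85],[-0.035,-0.15,-0.107,0,0,0,85],[-0.035,-0.15,-0.107,0,0,0,85],[0,0,0,0,0,0,85]]

```text
time: 1.27
tool_pos: [0.3811, 0.4397, 0.2828]
tcp_rot: [-0.005, 2.531, 0.001]
wrist_force: [-1.1, -0.5, -0.3]
width: 0.998
grip_force: 0.0
```

```bash
python3 - <<'E'
from h import *
a=np.array([-.5736,0,.8192]);seat=np.array([.593,.2625,.045])
plan(seat+a*.2,Rt(np.radians(35)))
E
```

```text
t 1.27 pos [0.3811 0.4397 0.2828] f [-1.1 -0.5 -0.3] grip 0.0 w 0.998 q [ 1.13 -0.11  2.03 -0.64  1.03 -0.17]
 turn first (scaled, total) [ 0.004 -0.001  0.007] min rows 1.0 then shift in new axes [-0.372 -1.772  1.163] min rows 6.0
```

Emit:
play_rows:
  moves:
    - [[0,0,0,-0.075,-0.354,0.1,85],[0,0,0,-0.075,-0.354,0.1,85],[0,0,0,-0.075,-0.354,0.2,85],[0,0,0,-0.075,-0.354,0.2,85],[0,0,0,-0.075,-0.354,0.2,85]]

```text
time: 1.68
tool_pos: [0.461, 0.2635, 0.2416]
tcp_rot: [0.002, 2.531, 0.008]
wrist_force: [-0.0, 1.0, 0.4]
width: 0.994
grip_force: 0.0
```

Emit:
play_rows:
  moves:
    - [[0,0,0,0,0,0,85],[0,0,0,0,0,0,85],[0,0,0,0,0,0,85]]

```text
time: 1.93
tool_pos: [0.4611, 0.2644, 0.2419]
tcp_rot: [0.005, 2.531, 0.007]
wrist_force: [0.1, 0.3, -0.7]
width: 0.996
grip_force: 0.0
```

```bash
python3 - <<'E'
from h import *
import pickle
a=np.array([-.5736,0,.8192]);seat=np.array([.593,.2625,.045])
plan(seat+a*.2,Rt(np.radians(35)))
w=vision.read_camera('wrist'); save(w,'w1.png'); pickle.dump(w,open('w1.pkl','wb'))
print('proj mouth, seat',proj(w,[seat+a*.11,seat+a*.078,seat]), 'cam',-w['R'].T@w['t'])
P,I,u,v=cloud(w)
m=(np.abs(P[:,0]-.56)<.08)&(np.abs(P[:,1]-.263)<.05)&(P[:,2]>.09)
E=P[m];print(m.sum(),E.min(0),E.max(0))
E

```

```text
t 1.93 pos [0.4611 0.2644 0.2419] f [ 0.1  0.3 -0.7] grip 0.0 w 0.996 q [ 0.72 -0.31  2.26 -0.56  0.78 -0.52]
 turn first (scaled, total) [ 0.008  0.    -0.01 ] min rows 1.0 then shift in new axes [ 0.049 -0.019  0.37 ] min rows 1.0
proj mouth, seat [[314.68243357 222.41108245]
 [314.65162552 212.56125385]
 [314.59702729 195.07938932]] cam [0.31260387 0.26279014 0.31202409]
1797 [0.51345228 0.24647561 0.09004718] [0.55688365 0.28193688 0.14610058]
```

View pics/w1.png

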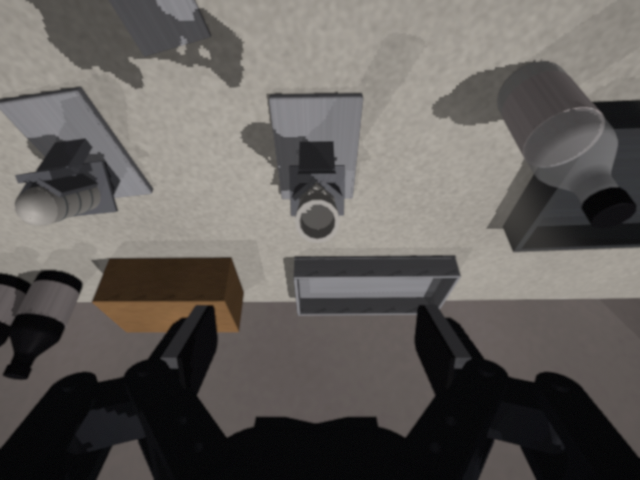

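The wrist view shows the sleeve mouth at (317.5,219) in its cradle. The projection predicted (314.7,222.4), so the estimate is within about 3 px.

```bash
python3 - <<'E'
from h import *
import pickle
w=pickle.load(open('w1.pkl','rb'));s=pickle.load(open('side.pkl','rb'));t=pickle.load(open('top.pkl','rb'))
print(w['K'][0],tri(w,(317.5,219),s,(323.3,155)),tri(w,(317.5,219),t,(232.5,220)))
P,I,u,v=cloud(w)
m=(np.abs(P[:,0]-.54)<.06)&(np.abs(P[:,1]-.263)<.04)&(P[:,2]>.112)
E=P[m];print(m.sum(),np.percentile(E,[1,50,99],axis=0))
plan([.593-.5736*.2,.264,.045+.8192*.2],Rt(np.radians(35)))
E
```

```text
[349.37943043   0.         315.64140342] [0.53325572 0.26526148 0.12991207] [0.53260015 0.2642138  0.12912967]
1471 [[0.5151751  0.24750222 0.11217064]
 [0.5410833  0.26433699 0.12619777]
 [0.55601098 0.28089731 0.14461344]]
t 1.98 pos [0.4609 0.2655 0.2423] f [ 0.8  1.4 -0.5] grip 0.0 w 0.997 q [ 0.72 -0.31  2.26 -0.56  0.78 -0.52]
 turn first (scaled, total) [ 0.011  0.002 -0.007] min rows 1.0 then shift in new axes [ 0.05  -0.015  0.374] min rows 1.0
```

Emit:
play_rows:
  moves:
    - [[0.01,0,-0.007,0.05,-0.015,0.3,85],[0,0,0,0,0,0.3,85],[0,0,0,0,0,0.2,85],[0,0,0,0,0,0,85],[0,0,0,0,0,0,85]]

```text
time: 2.4
tool_pos: [0.5016, 0.2646, 0.1721]
tcp_rot: [-0.004, 2.532, -0.002]
wrist_force: [0.6, -0.8, -0.2]
width: 0.992
grip_force: 0.0
```

```bash
python3 - <<'E'
from h import *
import pickle
a=np.array([-.5736,0,.8192]);seat=np.array([.593,.2643,.045])
plan(seat+a*.072,Rt(np.radians(35)))
w=vision.read_camera('wrist'); save(w,'w2.png')
print(proj(w,[seat+a*.11]))
P,I,u,v=cloud(w)
m=(np.abs(P[:,0]-.54)<.06)&(np.abs(P[:,1]-.263)<.03)&(P[:,2]>.112)&(v<300)
E=P[m];print(m.sum(),np.percentile(E,[1,50,99],axis=0))
E
```

```text
t 2.40 pos [0.5016 0.2646 0.1721] f [ 0.6 -0.8 -0.2] grip 0.0 w 0.992 q [ 0.66 -0.15  2.28 -0.65  0.61 -0.45]
 turn first (scaled, total) [-0.001 -0.003  0.007] min rows 1.0 then shift in new axes [-0.019 -0.003  0.845] min rows 3.0
[[318.0056311  271.12616467]]
2976 [[0.51497636 0.24730734 0.11236007]
 [0.54057659 0.2642635  0.12648655]
 [0.55575641 0.2807976  0.1445464 ]]
```

View pics/w2.png

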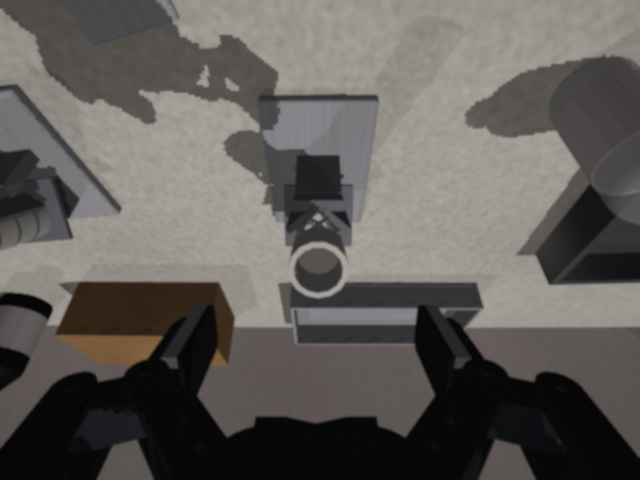

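The mouth is centred at (319,269.5) between the fingers, against a projection of (318,271), so alignment is good. Advancing and closing softly.

Emit:
play_rows:
  moves:
    - [[0,0,0,-0.02,0,0.22,85],[0,0,0,0,0,0.22,85],[0,0,0,0,0,0.22,85],[0,0,0,0,0,0.18,85],[0,0,0,0,0,0,85]]

```text
time: 2.87
tool_pos: [0.5522, 0.2638, 0.1044]
tcp_rot: [-0.003, 2.531, -0.002]
wrist_force: [-1.0, -0.5, 0.0]
width: 0.995
grip_force: 0.0
```

Emit:
play_rows:
  moves:
    - [[0,0,0,0,0,0,50],[0,0,0,0,0,0,50],[0,0,0,0,0,0,42],[0,0,0,0,0,0,38],[0,0,0,0,0,0,36]]

```text
time: 3.28
tool_pos: [0.5527, 0.2647, 0.1074]
tcp_rot: [-0.002, 2.527, 0.003]
wrist_force: [-2.4, 2.1, 3.3]
width: 0.422
grip_force: 4.2
```

Emit:
play_rows:
  moves:
    - [[0,0,0,0,0,0,34],[0,0,0,0,0,0,32],[0,0,0,0,0,0,30],[0,0,0,0,0,0,30],[0,0,0,0,0,0,30]]
  newtons: 25

```text
time: 3.7
tool_pos: [0.5528, 0.265, 0.1076]
tcp_rot: [-0.002, 2.527, 0.004]
wrist_force: [-5.2, 2.4, 6.3]
width: 0.417
grip_force: 24.2
```

Emit:
play_rows:
  moves:
    - [[0,0,0,0,0,-0.1,30],[0,0,0,0,0,-0.15,30],[0,0,0,0,0,-0.2,30],[0,0,0,0,0,-0.2,30],[0,0,0,0,0,-0.2,30]]

```text
time: 4.12
tool_pos: [0.5022, 0.2627, 0.1755]
tcp_rot: [-0.001, 2.531, -0.002]
wrist_force: [0.0, 0.2, -0.6]
width: 0.414
grip_force: 25.3
```

Emit:
play_rows:
  moves:
    - [[0,0,0,0,0,-0.25,30],[0,0,0,0,0,-0.25,30],[0,0,0,0,0,-0.25,30],[0,0,0,0,0,-0.15,30],[0,0,0,0,0,0,30]]

```text
time: 4.53
tool_pos: [0.4513, 0.2642, 0.2525]
tcp_rot: [-0.001, 2.526, 0.004]
wrist_force: [0.6, -0.1, -0.0]
width: 0.416
grip_force: 25.3
```

```bash
python3 - <<'E'
from h import *
import pickle
plan([.43,-.05,.30],Rt(0))
plan([.5455,-.271,.28],Rt(0))
c=vision.read_camera('side'); save(c,'s3.png')
cv2.imwrite('pics/s3c.png',cv2.resize(c['image'][60:220,230:430],None,fx=3,fy=3,interpolation=cv2.INTER_CUBIC)[:,:,::-1])
E
```

```text
t 4.53 pos [0.4513 0.2642 0.2525] f [ 0.6 -0.1 -0. ] grip 25.3 w 0.416 q [ 0.74 -0.33  2.26 -0.56  0.81 -0.52]
 turn first (scaled, total) [0.006 1.231 0.002] min rows 5.0 then shift in new axes [ 0.213 -3.142 -0.475] min rows 8.0
t 4.53 pos [0.4513 0.2642 0.2525] f [ 0.6 -0.1 -0. ] grip 25.3 w 0.416 q [ 0.74 -0.33  2.26 -0.56  0.81 -0.52]
 turn first (scaled, total) [0.006 1.231 0.002] min rows 5.0 then shift in new axes [-0.942 -5.352 -0.275] min rows 14.0
```

View pics/s3c.png

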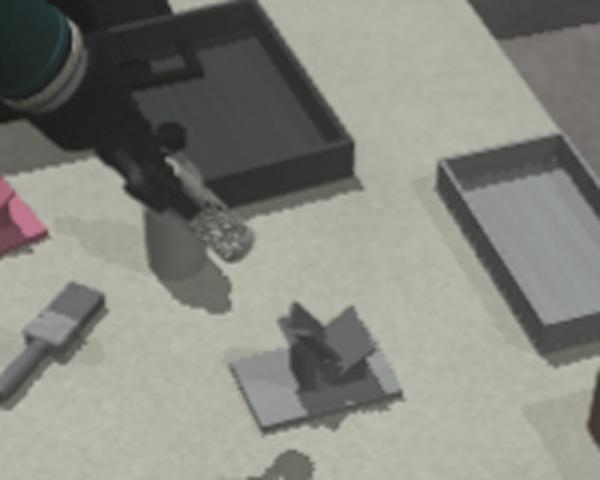

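The sleeve hangs in the jaw at crop (215,215), in line with the fingers, and the cradle at (320,350) is empty. Next I turn it upright and carry it over.

Emit:
play_rows:
  moves:
    - [[0,0.2,0,0,0,0,30],[0,0.21,0,0,0,0,30],[0,0.21,0,0,0,0,30],[0,0.21,0,0,0,0,30],[0,0.21,0,0,0,0,30]]

```text
time: 5.0
tool_pos: [0.4515, 0.2629, 0.2478]
tcp_rot: [-0.001, 3.057, -0.001]
wrist_force: [-0.1, 0.1, -0.7]
width: 0.414
grip_force: 25.2
```

Emit:
play_rows:
  moves:
    - [[0,0.19,0,0,0,-0.1,30],[0,0,0,0,-0.15,-0.15,30],[0,0,0,0,-0.25,-0.15,30],[0,0,0,0,-0.35,-0.1,30],[0,0,0,0,-0.35,0,30]]

```text
time: 5.42
tool_pos: [0.4521, 0.1523, 0.2991]
tcp_rot: [0.002, -3.138, 0.002]
wrist_force: [0.7, -0.3, -0.0]
width: 0.416
grip_force: 25.3
```

Emit:
play_rows:
  moves:
    - [[0,0,0,0,-0.35,0,30],[0,0,0,0,-0.35,0,30],[0,0,0,0,-0.35,0,30],[0,0,0,0,-0.35,0,30],[0,0,0,0,-0.35,0,30]]

```text
time: 5.83
tool_pos: [0.4501, -0.0238, 0.297]
tcp_rot: [-0.0, -3.135, 0.002]
wrist_force: [0.5, 0.4, -1.2]
width: 0.416
grip_force: 25.3
```

Emit:
play_rows:
  moves:
    - [[0,0,0,-0.1,-0.35,0,30],[0,0,0,-0.2,-0.35,0,30],[0,0,0,-0.2,-0.35,0,30],[0,0,0,-0.2,-0.3,0,30],[0,0,0,-0.1,-0.2,0,30]]

```text
time: 6.25
tool_pos: [0.5318, -0.1803, 0.2962]
tcp_rot: [-0.003, -3.135, 0.002]
wrist_force: [-0.0, 0.5, -1.0]
width: 0.414
grip_force: 25.3
```

```bash
python3 - <<'E'
from h import *
plan([.5455,-.271,.20],Rt(0))
E
```

```text
t 6.25 pos [ 0.5318 -0.1803  0.2962] f [-0.   0.5 -1. ] grip 25.3 w 0.414 q [-0.37  0.02  1.76 -0.    1.37 -1.94]
 turn first (scaled, total) [-0.003 -0.013 -0.004] min rows 1.0 then shift in new axes [-0.137 -0.907  0.962] min rows 4.0
```

Emit:
play_rows:
  moves:
    - [[0,-0.013,0,-0.03,-0.3,0,30],[0,0,0,-0.03,-0.3,0.1,30],[0,0,0,-0.04,-0.2,0.25,30],[0,0,0,-0.03,-0.1,0.3,30],[0,0,0,0,0,0.25,30]]

```text
time: 6.67
tool_pos: [0.5435, -0.2696, 0.2051]
tcp_rot: [0.004, 3.142, -0.001]
wrist_force: [-1.1, 0.0, -1.5]
width: 0.41
grip_force: 25.3
```

Emit:
play_rows:
  moves:
    - [[0,0,0,0,0,0,30],[0,0,0,0,0,0,30]]

```text
time: 6.83
tool_pos: [0.5421, -0.2663, 0.2051]
tcp_rot: [-0.001, -3.138, -0.004]
wrist_force: [-0.1, -0.3, -1.7]
width: 0.415
grip_force: 25.3
```

```bash
python3 - <<'E'
from h import *
import pickle
plan([.5455,-.271,.147],Rt(0))
s=vision.read_camera('side');t=vision.read_camera('top')
a=cv2.resize(s['image'][250:400,330:480],None,fx=2.66,fy=4,interpolation=cv2.INTER_CUBIC)
a=cv2.resize(s['image'][250:400,330:480],(400,400),interpolation=cv2.INTER_CUBIC)
b=cv2.resize(t['image'][150:300,345:495],(400,400),interpolation=cv2.INTER_CUBIC)
cv2.imwrite('pics/p4.png',np.hstack([a,b])[:,:,::-1])
print(proj(s,[[.5455,-.271,.125],[.5455,-.271,.072]]))
Q,J,_,_=cloud(s)
for n,X in(('s',Q),('t',cloud(t)[0])):
    m=(abs(X[:,0]-.5455)<.035)&(abs(X[:,1]+.271)<.035)&(X[:,2]>.09)&(X[:,2]<.2); E=X[m]
    for z in np.arange(.1,.2,.01):
        e=E[abs(E[:,2]-z)<.005]
        if len(e)>3: print(n,round(z,3),len(e),e.min(0).round(4),e.max(0).round(4))
E
```

```text
t 6.83 pos [ 0.5421 -0.2663  0.2051] f [-0.1 -0.3 -1.7] grip 25.3 w 0.415 q [-0.5   0.15  1.79  0.    1.21 -2.07]
 turn first (scaled, total) [ 0.005 -0.008 -0.001] min rows 1.0 then shift in new axes [-0.034 -0.047  0.581] min rows 2.0
[[413.56555511 319.73006605]
 [410.57954164 332.79600142]]
s 0.13 57 [ 0.5228 -0.284   0.1277] [ 0.5498 -0.2497  0.135 ]
s 0.14 89 [ 0.5212 -0.2841  0.135 ] [ 0.556  -0.2499  0.1447]
s 0.15 41 [ 0.5223 -0.2842  0.145 ] [ 0.5559 -0.249   0.1542]
s 0.16 29 [ 0.5211 -0.2847  0.155 ] [ 0.5534 -0.2516  0.1648]
s 0.17 26 [ 0.5216 -0.2849  0.1652] [ 0.5491 -0.2526  0.1749]
s 0.18 24 [ 0.5231 -0.285   0.1753] [ 0.5509 -0.2571  0.1848]
s 0.19 25 [ 0.5225 -0.2857  0.1854] [ 0.5456 -0.2524  0.1948]
```

View pics/p4.png

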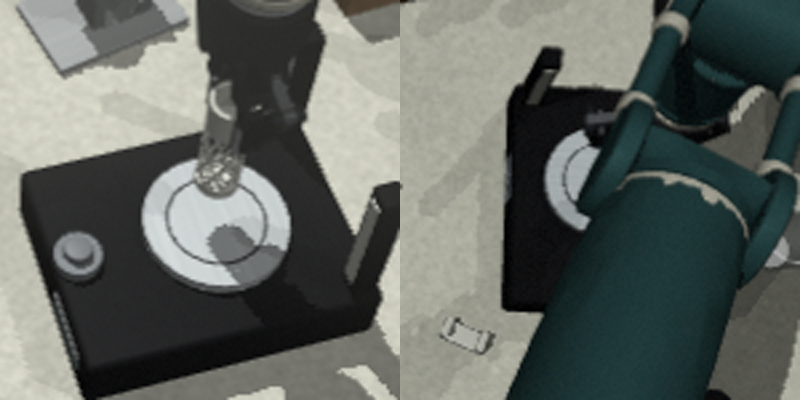

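The sleeve is upright over the plate, with its foot near side crop (218,185). It hangs within a few mm of the centre, foot at z ≈ 0.128. Lowering now.

Emit:
play_rows:
  moves:
    - [[0,0,0,-0.02,-0.02,0.12,30],[0.005,-0.008,0,-0.02,-0.025,0.15,30],[0,0,0,0,0,0.12,30],[0,0,0,0,0,0.08,30],[0,0,0,0,0,0,30]]

```text
time: 7.35
tool_pos: [0.5474, -0.2704, 0.1598]
tcp_rot: [-0.002, 3.138, -0.003]
wrist_force: [-0.6, -0.3, -0.2]
width: 0.413
grip_force: 25.3
```

Emit:
play_rows:
  moves:
    - [[0,0,0,0,0,0.02,30],[0,0,0,0,0,0,30],[0,0,0,0,0,0.01,30],[0,0,0,0,0,0,30],[0,0,0,0,0,0,30]]

```text
time: 7.77
tool_pos: [0.549, -0.2715, 0.1595]
tcp_rot: [-0.001, 3.134, -0.007]
wrist_force: [-0.1, 0.0, -0.5]
width: 0.415
grip_force: 25.3
```

```bash
python3 - <<'E'
from h import *
plan([.5455,-.271,.147],Rt(0))
s=vision.read_camera('side')
X,J,_,_=cloud(s)
m=(abs(X[:,0]-.5455)<.035)&(abs(X[:,1]+.271)<.035)&(X[:,2]>.074); E=X[m]
for z in np.arange(.075,.13,.005):
        e=E[abs(E[:,2]-z)<.0025]
        if len(e)>2: print(round(z,3),len(e),e.min(0).round(4),e.max(0).round(4))
E
```

```text
t 7.77 pos [ 0.549  -0.2715  0.1595] f [-0.1  0.  -0.5] grip 25.3 w 0.415 q [-0.5   0.2   1.82 -0.    1.11 -2.07]
 turn first (scaled, total) [-0.009  0.015  0.001] min rows 1.0 then shift in new axes [0.035 0.005 0.125] min rows 1.0
0.075 77 [ 0.5106 -0.3048  0.074 ] [ 0.5789 -0.2365  0.0773]
0.08 7 [ 0.5205 -0.3044  0.0775] [ 0.5701 -0.2635  0.0824]
0.085 23 [ 0.5321 -0.2896  0.0831] [ 0.5625 -0.2576  0.0875]
0.09 57 [ 0.5297 -0.2895  0.0875] [ 0.5608 -0.2584  0.0925]
0.095 50 [ 0.5303 -0.2907  0.0925] [ 0.5627 -0.2554  0.0973]
0.1 22 [ 0.5303 -0.2885  0.0977] [ 0.564  -0.2558  0.1024]
0.105 13 [ 0.5346 -0.2889  0.1038] [ 0.5622 -0.2535  0.1072]
0.11 15 [ 0.5298 -0.2893  0.1079] [ 0.5613 -0.2578  0.1112]
0.115 13 [ 0.5294 -0.2883  0.1135] [ 0.5528 -0.2691  0.1171]
0.12 7 [ 0.5294 -0.2881  0.1178] [ 0.5507 -0.2678  0.1223]
0.125 10 [ 0.5286 -0.2892  0.1236] [ 0.5582 -0.266   0.1273]
0.13 19 [ 0.5299 -0.291   0.1276] [ 0.5574 -0.2645  0.1319]
```

Emit:
play_rows:
  moves:
    - [[0,0.012,0,0.02,0,0.03,30],[0,0,0,0,0,0.02,30],[0,0,0,0,0,0,30]]

```text
time: 8.07
tool_pos: [0.5462, -0.2712, 0.1532]
tcp_rot: [0.001, -3.141, 0.005]
wrist_force: [-0.0, 0.3, -1.9]
width: 0.418
grip_force: 25.3
```

Emit:
play_rows:
  moves:
    - [[0,0,0,0,0,0.02,30],[0,0,0,0,0,0,30],[0,0,0,0,0,0,30]]

```text
time: 8.32
tool_pos: [0.5465, -0.2713, 0.1516]
tcp_rot: [-0.001, 3.141, -0.006]
wrist_force: [0.5, -1.5, -0.2]
width: 0.414
grip_force: 25.3
```

Emit:
play_rows:
  moves:
    - [[0,0,0,0,0,0.01,30],[0,0,0,0,0,0,30]]

```text
time: 8.48
tool_pos: [0.5466, -0.2714, 0.1508]
tcp_rot: [-0.001, 3.141, -0.006]
wrist_force: [0.0, 0.0, -0.5]
width: 0.414
grip_force: 25.3
```

Emit:
play_rows:
  moves:
    - [[0,0,0,0,0,0.01,30],[0,0,0,0,0,0,30]]

```text
time: 8.65
tool_pos: [0.5466, -0.2713, 0.1498]
tcp_rot: [-0.001, 3.141, -0.006]
wrist_force: [0.0, -0.0, 0.1]
width: 0.413
grip_force: 25.3
```

```bash
python3 - <<'E'
from h import *
plan([.5455,-.271,.147],Rt(0))
s=vision.read_camera('side')
cv2.imwrite('pics/p5.png',cv2.resize(s['image'][260:360,350:470],None,fx=5,fy=5,interpolation=cv2.INTER_CUBIC)[:,:,::-1])
w=vision.read_camera('wrist');print(bot.read_state()['wrist_force'])
E
```

```text
t 8.65 pos [ 0.5466 -0.2713  0.1498] f [ 0.  -0.   0.1] grip 25.3 w 0.413 q [-0.5   0.2   1.83 -0.    1.1  -2.07]
 turn first (scaled, total) [-0.008  0.001  0.001] min rows 1.0 then shift in new axes [0.011 0.003 0.028] min rows 1.0
[-0.0806058   0.07048955 -0.7366208 ]
```

View pics/p5.png

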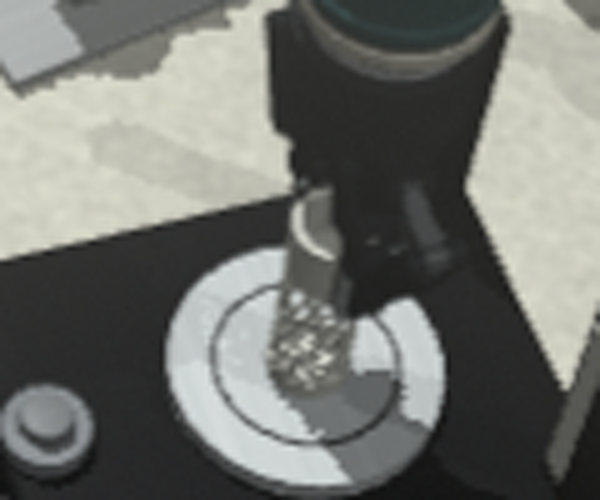

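The sleeve's foot is nearly on the plate, at about crop (310,385), inside the ring line. I'll take 1 mm steps until it touches.

Emit:
play_rows:
  moves:
    - [[0,0,0,0,0,0.01,30],[0,0,0,0,0,0,30],[0,0,0,0,0,0,30]]

```text
time: 9.0
tool_pos: [0.5466, -0.2714, 0.1489]
tcp_rot: [-0.001, 3.141, -0.006]
wrist_force: [-0.6, 0.8, -0.6]
width: 0.42
grip_force: 25.3
```

Emit:
play_rows:
  moves:
    - [[0,0,0,0,0,0.01,30],[0,0,0,0,0,0,30],[0,0,0,0,0,0,30]]

```text
time: 9.25
tool_pos: [0.5466, -0.2714, 0.1478]
tcp_rot: [-0.001, 3.141, -0.006]
wrist_force: [-0.9, -0.3, -2.1]
width: 0.409
grip_force: 25.3
```

Emit:
play_rows:
  moves:
    - [[0,0,0,0,0,0.01,30],[0,0,0,0,0,0,30],[0,0,0,0,0,0,30]]

```text
time: 9.5
tool_pos: [0.5466, -0.2714, 0.1468]
tcp_rot: [-0.001, 3.141, -0.006]
wrist_force: [1.0, -1.1, -0.5]
width: 0.416
grip_force: 25.3
```

Emit:
play_rows:
  moves:
    - [[0,0,0,0,0,0.008,30],[0,0,0,0,0,0,30],[0,0,0,0,0,0,30]]

```text
time: 9.75
tool_pos: [0.5466, -0.2714, 0.1461]
tcp_rot: [-0.001, 3.141, -0.006]
wrist_force: [0.1, -0.5, -0.0]
width: 0.41
grip_force: 25.3
```

Emit:
play_rows:
  moves:
    - [[0,0,0,0,0,0.008,30],[0,0,0,0,0,0,30],[0,0,0,0,0,0,30]]

```text
time: 10.0
tool_pos: [0.547, -0.2715, 0.1459]
tcp_rot: [-0.001, 3.14, -0.006]
wrist_force: [0.3, 0.9, 2.5]
width: 0.413
grip_force: 25.7
```

Emit:
play_rows:
  moves:
    - [[0,0,0,0,0,0.006,30],[0,0,0,0,0,0,30],[0,0,0,0,0,0,30]]

```text
time: 10.25
tool_pos: [0.5472, -0.2715, 0.1459]
tcp_rot: [-0.001, 3.14, -0.007]
wrist_force: [-0.6, 2.1, 5.9]
width: 0.413
grip_force: 26.0
```

```bash
python3 - <<'E'
from h import *
s=vision.read_camera('side')
X,J,u,v=cloud(s)
m=(abs(X[:,0]-.5455)<.025)&(abs(X[:,1]+.271)<.025)&(X[:,2]>.06); E=X[m]
for z in np.arange(.06,.1,.0025):
        e=E[abs(E[:,2]-z)<.00125]
        if len(e)>2: print(round(z,4),len(e),e.mean(0).round(4))
# rim of collar from side: highest points
m=(abs(X[:,0]-.5455)<.03)&(abs(X[:,1]+.271)<.03)&(X[:,2]>.15)&(X[:,2]<.21)&(J.min(1)>90)
print(m.sum(),np.percentile(X[m][:,2],[50,80,90,95,99,100]))
E
```

```text
0.065 4 [ 0.5451 -0.2678  0.0654]
0.0675 29 [ 0.537  -0.2754  0.0679]
0.07 68 [ 0.5401 -0.2753  0.0702]
0.0725 98 [ 0.5414 -0.2766  0.0725]
0.075 59 [ 0.5451 -0.2752  0.075 ]
0.0775 28 [ 0.5432 -0.277   0.0775]
0.08 20 [ 0.5429 -0.2757  0.0801]
0.0825 20 [ 0.5395 -0.2769  0.082 ]
0.085 11 [ 0.5445 -0.2768  0.0845]
0.0875 10 [ 0.5415 -0.2766  0.0873]
0.09 12 [ 0.5407 -0.2701  0.09  ]
0.0925 14 [ 0.5415 -0.2746  0.0922]
0.095 6 [ 0.5478 -0.276   0.0951]
0.0975 5 [ 0.5404 -0.276   0.0976]
0.1 7 [ 0.5409 -0.2844  0.1003]
113 [0.17062902 0.1810083  0.18273403 0.18427367 0.1904791  0.1915276 ]
```

Touched down at about 6 N. I'll relieve it slightly, then open.

Emit:
play_rows:
  moves:
    - [[0,0,0,0,0,-0.008,30],[0,0,0,0,0,0,30]]
  newtons: 20

```text
time: 10.47
tool_pos: [0.5469, -0.2715, 0.146]
tcp_rot: [-0.001, 3.14, -0.006]
wrist_force: [0.9, 0.3, 3.7]
width: 0.411
grip_force: 25.6
```

Emit:
play_rows:
  moves:
    - [[0,0,0,0,0,0,37],[0,0,0,0,0,0,40],[0,0,0,0,0,0,44],[0,0,0,0,0,0,55],[0,0,0,0,0,0,70]]

```text
time: 10.88
tool_pos: [0.5465, -0.2714, 0.1451]
tcp_rot: [-0.001, 3.141, -0.006]
wrist_force: [-0.1, 1.1, -0.2]
width: 0.766
grip_force: 0.0
```

Emit:
play_rows:
  moves:
    - [[0,0,0,0,0,0,80],[0,0,0,0,0,0,80],[0,0,0,0,0,-0.1,80],[0,0,0,0,0,-0.2,80],[0,0,0,0,0,-0.25,80]]

```text
time: 11.3
tool_pos: [0.5452, -0.2705, 0.1995]
tcp_rot: [0.001, -3.138, 0.003]
wrist_force: [0.1, -0.4, 1.0]
width: 0.935
grip_force: 0.0
```

Emit:
play_rows:
  moves:
    - [[0,0,0,0,0,-0.35,80],[0,0,0,0,0,-0.35,80],[0,0,0,0.3,0,0,50],[0,0,0,0.35,0,0,20],[0,0,0,0.3,0,0,0]]

```text
time: 11.72
tool_pos: [0.4509, -0.2712, 0.2725]
tcp_rot: [-0.002, 3.139, -0.009]
wrist_force: [-1.3, -0.7, 1.0]
width: 0.533
grip_force: 0.0
```

Emit:
play_rows:
  moves:
    - [[0,0,0,0.1,0,0,0],[0,0,0,0,0,0,0],[0,0,0,0,0,0,0]]

```text
time: 11.97
tool_pos: [0.4419, -0.2713, 0.2714]
tcp_rot: [0.0, 3.139, -0.007]
wrist_force: [-0.2, 0.4, 0.7]
width: 0.076
grip_force: 0.0
```

```bash
python3 - <<'E'
from h import *
plan([.4285,-.2625,.10],Rt(0))
s=vision.read_camera('side')
cv2.imwrite('pics/p6.png',cv2.resize(s['image'][240:380,320:480],None,fx=4,fy=4,interpolation=cv2.INTER_CUBIC)[:,:,::-1])
X,J,u,v=cloud(s)
m=(np.hypot(X[:,0]-.547,X[:,1]+.271)<.035)&(X[:,2]>.08)&(X[:,2]<.19); E=X[m]
for a,b in((.08,.1),(.1,.12),(.12,.14),(.14,.16),(.16,.183)):
    e=E[(E[:,2]>a)&(E[:,2]<b)];print(a,len(e),e.min(0).round(3),e.max(0).round(3))
E
```

```text
t 11.97 pos [ 0.4419 -0.2713  0.2714] f [-0.2  0.4  0.7] grip 0.0 w 0.076 q [-0.6  -0.06  1.89 -0.    1.31 -2.17]
 turn first (scaled, total) [-0.009  0.006 -0.001] min rows 1.0 then shift in new axes [0.134 0.088 1.714] min rows 5.0
0.08 97 [ 0.527 -0.29   0.08 ] [ 0.562 -0.254  0.099]
0.1 51 [ 0.527 -0.289  0.1  ] [ 0.56  -0.256  0.12 ]
0.12 53 [ 0.527 -0.291  0.12 ] [ 0.559 -0.258  0.139]
0.14 113 [ 0.527 -0.291  0.14 ] [ 0.559 -0.256  0.16 ]
0.16 236 [ 0.525 -0.291  0.16 ] [ 0.562 -0.253  0.183]
```

View pics/p6.png

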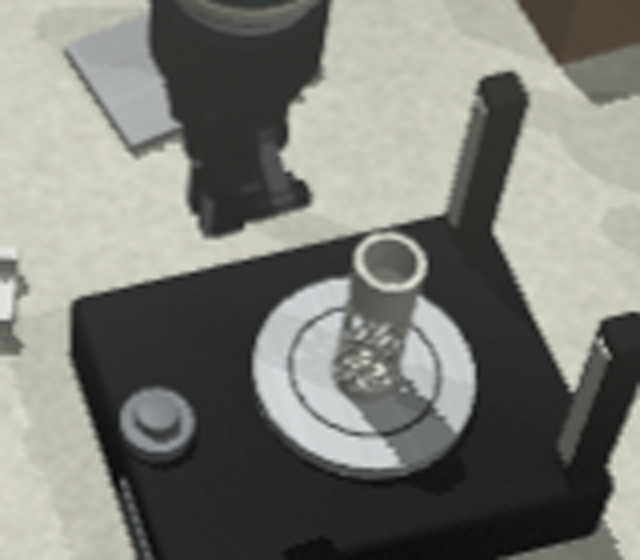

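The sleeve stands alone and upright inside the ring line, with its foot at crop (368,385). The button cap is at crop (157,410). Next I move over the button with closed fingers.

Emit:
play_rows:
  moves:
    - [[0,0,0,0.13,0.09,0,0],[0,0,0,0,0,0.2,0],[0,0,0,0,0,0.4,0],[0,0,0,0,0,0.4,0],[0,0,0,0,0,0.3,0]]

```text
time: 12.43
tool_pos: [0.4292, -0.2619, 0.1378]
tcp_rot: [0.002, -3.142, 0.005]
wrist_force: [-0.1, -0.4, -0.8]
width: 0.001
grip_force: 0.0
```

Emit:
play_rows:
  moves:
    - [[0,0,0,0,0,0.28,0],[0,0,0,0,0,0,0],[0,0,0,0,0,0,0]]

```text
time: 12.68
tool_pos: [0.4284, -0.2617, 0.1108]
tcp_rot: [0.002, -3.139, 0.002]
wrist_force: [-0.5, -1.1, 0.1]
width: 0.0
grip_force: 0.0
```

```bash
python3 - <<'E'
from h import *
plan([.4285,-.2625,.085],Rt(0))
E
```

```text
t 12.68 pos [ 0.4284 -0.2617  0.1108] f [-0.5 -1.1  0.1] grip 0.0 w 0.000 q [-0.6   0.05  2.09 -0.    1.01 -2.17]
 turn first (scaled, total) [-0.002 -0.006  0.003] min rows 1.0 then shift in new axes [-0.001 -0.008  0.258] min rows 1.0
```

Emit:
play_rows:
  moves:
    - [[0,0,0,0,0,0.12,0],[0,0,0,0,0,0.1,0],[0,0,0,0,0,0.03,0],[0,0,0,0,0,0,0],[0,0,0,0,0,0,0]]

```text
time: 13.1
tool_pos: [0.429, -0.2629, 0.0879]
tcp_rot: [-0.001, 3.14, -0.007]
wrist_force: [-0.2, 0.2, 0.0]
width: 0.003
grip_force: 0.0
```

Emit:
play_rows:
  moves:
    - [[0,0,0,0,0,0.02,0],[0,0,0,0,0,0,0],[0,0,0,0,0,0,0]]

```text
time: 13.35
tool_pos: [0.4289, -0.2629, 0.0858]
tcp_rot: [-0.001, 3.14, -0.007]
wrist_force: [0.5, 0.4, -0.3]
width: 0.0
grip_force: 0.0
```

Emit:
play_rows:
  moves:
    - [[0,0,0,0,0,0.02,0],[0,0,0,0,0,0,0],[0,0,0,0,0,0,0]]

```text
time: 13.6
tool_pos: [0.4286, -0.2627, 0.0833]
tcp_rot: [-0.001, 3.141, -0.006]
wrist_force: [0.2, 0.2, 1.1]
width: 0.004
grip_force: 0.0
```

Emit:
play_rows:
  moves:
    - [[0,0,0,0,0,0.02,0],[0,0,0,0,0,0,0],[0,0,0,0,0,0,0]]

```text
time: 13.85
tool_pos: [0.4286, -0.2627, 0.0812]
tcp_rot: [-0.001, 3.141, -0.006]
wrist_force: [-0.2, 0.2, -0.4]
width: -0.001
grip_force: 0.0
```

Emit:
play_rows:
  moves:
    - [[0,0,0,0,0,0.02,0],[0,0,0,0,0,0,0],[0,0,0,0,0,0,0]]

```text
time: 14.1
tool_pos: [0.4288, -0.2628, 0.0795]
tcp_rot: [-0.001, 3.141, -0.006]
wrist_force: [-0.1, -0.2, 1.6]
width: -0.004
grip_force: 0.9
```

Emit:
play_rows:
  moves:
    - [[0,0,0,0,0,0.02,0],[0,0,0,0,0,0,0],[0,0,0,0,0,0,0]]

```text
time: 14.35
tool_pos: [0.4289, -0.2629, 0.0776]
tcp_rot: [-0.001, 3.14, -0.006]
wrist_force: [-0.3, 0.5, 3.4]
width: 0.001
grip_force: 1.5
```

Emit:
play_rows:
  moves:
    - [[0,0,0,0,0,0.015,0],[0,0,0,0,0,0,0],[0,0,0,0,0,0,0]]

```text
time: 14.6
tool_pos: [0.4289, -0.2629, 0.0761]
tcp_rot: [-0.001, 3.14, -0.006]
wrist_force: [0.2, 0.1, 3.8]
width: -0.0
grip_force: 1.9
```

Contact came at about 0.080 and the spring is compressing, so I continue to the stop.

Emit:
play_rows:
  moves:
    - [[0,0,0,0,0,0.015,0],[0,0,0,0,0,0,0],[0,0,0,0,0,0,0]]

```text
time: 14.85
tool_pos: [0.429, -0.2629, 0.0758]
tcp_rot: [-0.001, 3.141, -0.006]
wrist_force: [-3.8, 3.3, 13.9]
width: 0.002
grip_force: 6.5
```

Emit:
play_rows:
  moves:
    - [[0,0,0,0,0,0.01,0],[0,0,0,0,0,0,0],[0,0,0,0,0,0,0]]

```text
time: 15.1
tool_pos: [0.429, -0.263, 0.0757]
tcp_rot: [-0.001, 3.141, -0.006]
wrist_force: [-5.3, 3.9, 18.9]
width: -0.002
grip_force: 9.5
```

Emit:
play_rows:
  moves:
    - [[0,0,0,0,0,0.01,0],[0,0,0,0,0,0,0],[0,0,0,0,0,0,0]]

```text
time: 15.35
tool_pos: [0.4291, -0.263, 0.0756]
tcp_rot: [-0.001, 3.141, -0.006]
wrist_force: [-8.0, 5.8, 24.4]
width: -0.001
grip_force: 12.5
```

The button is on its hard stop, fully down: force is rising steeply with no further travel. Releasing and retreating.

Emit:
play_rows:
  moves:
    - [[0,0,0,0,0,-0.05,0],[0,0,0,0,0,-0.1,0],[0,0,0,0,0,-0.3,0],[0,0,0,0,0,-0.4,0],[0,0,0,0,0,-0.4,0]]

```text
time: 15.77
tool_pos: [0.4271, -0.2613, 0.197]
tcp_rot: [0.001, -3.139, 0.002]
wrist_force: [-0.3, -1.2, 0.2]
width: -0.0
grip_force: 0.0
```

Emit:
play_rows:
  moves:
    - [[0,0,0,0,0,-0.4,0],[0,0,0,0,0,-0.2,0],[0,0,0,0,0,0,0],[0,0,0,0,0,0,0],[0,0,0,0,0,0,0]]

```text
time: 16.18
tool_pos: [0.4278, -0.2615, 0.256]
tcp_rot: [0.001, -3.14, 0.004]
wrist_force: [-0.9, -0.3, -0.5]
width: -0.0
grip_force: 0.0
```

```bash
python3 - <<'E'
from h import *
s=vision.read_camera('side')
save(s,'p7.png')
X,J,u,v=cloud(s)
m=(np.hypot(X[:,0]-.547,X[:,1]+.271)<.035)&(X[:,2]>.08)&(X[:,2]<.19); E=X[m]; print(E.min(0),E.max(0))
m=(np.hypot(X[:,0]-.428,X[:,1]+.2625)<.008); print(m.sum(),np.median(X[m],0)); print(bot.read_state()['wrist_force'])
E
```

```text
[ 0.5256137  -0.29065338  0.08026709] [ 0.56269705 -0.25338083  0.1873127 ]
106 [ 0.42777292 -0.26285765  0.64228425]
[-0.40246466 -0.28943434 -0.0490384 ]
```

View pics/p7.png

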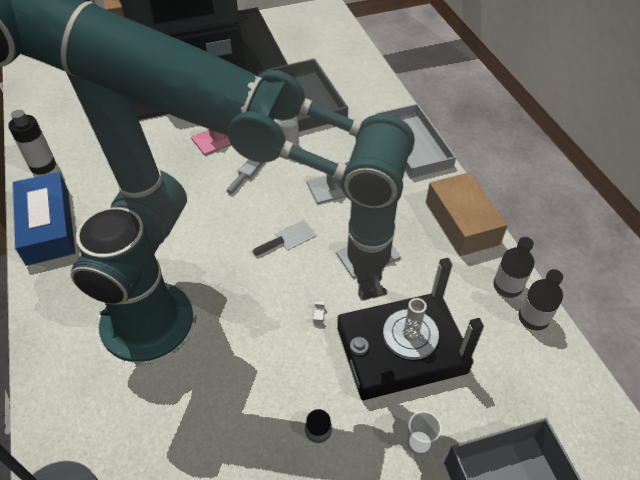

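The sleeve stands on the plate at (413,318) inside the ring. The button at (359,345) is released, the scraper, clip, pot, beaker and other items in view are unmoved, and the arm is clear.

```bash
python3 -c "
from workcell import bot
print(bot.finish_job())"
```

```text
the job is handed in; nothing more can be done
None
```

The job is handed in at about 16 s: the sleeve, gripped at about 25 N and set down with about 6 N of contact force, stands upright inside the ring line, and the start button was then pressed to its stop and released, with nothing else touched.

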